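Release and lift out the vial rack of a headspace carousel

ROBOT

A 6-joint arm with a two-finger parallel gripper is mounted at the origin on the work surface. World frame = base frame: x ahead of the robot, y to its left, z up, the work surface at z = 0. Lengths are in m, angles in rad, forces in N, time in s.
With the tool pointing down it reaches from about 0.425 to 0.95 m from the base axis. Payload 14.7 kg.
Tool frame: the origin (TCP) lies at the very end of the fingers, on their centre line; the grasp point (between the pads) lies 19 mm behind it; z points along the fingers, y is the line along which they close (so a half turn about z gives the same grasp; the last joint's range is limited). The gripper opens to 85 mm and grips with 20 to 120 N. Pads are 22 mm wide; open, the fingers measure 114 mm over their backs; the gripper's body (76 mm by 85 mm) begins 54 mm behind the grasp point. The pads swing forward as they close: fully open they stand 13 mm farther back than shut.
Start: joints at [-1.221, 0.48, 1.596, -0, 1.065, -0.047], TCP at [0.251, -0.599, 0.231] pointing down, gripper open.
Joint ranges: [-2.75, 2.75], [-0.82, 2.05], [0.23, 2.67], [-1.56, 4.7], [0.09, 2.69], [-2.92, 2.92]. Speed limits (rad/s): [1.89, 1.89, 2.39, 3.01, 3.01, 3.01].

INTERFACE

Orientations are given as [roll, pitch, yaw] about the fixed x, y, z axes, in that order (R = Rz(yaw) Ry(pitch) Rx(roll)).
In Python, from rig import arm, imaging gives the robot as it stands. The module is installed in compiled form; this text tells all that it offers.
- The arm moves only by the tool step_arm, never from a script. Its argument "motion" is a list of rows, each an object with "dp": the shift along the tool's x, y, z in units of 50 mm (1.0 is 50 mm), a list of three; "turn": the turn about the tool's z in units of 6 degrees (1.0 is 6 degrees); "fingers": the opening, from 0 (shut) to 1 (fully open). In form: [{"dp": [dx, dy, dz], "turn": turn, "fingers": fingers}, ...]. A call has 1 to 8 rows; each row is the pose to reach, as a shift and turn from the pose commanded when the call began, along the tool's axes at that moment; what a row does not reach only later rows make up. A row lasts 1/10 s, in which the tool goes at most 50 mm and 8.59 degrees, less where a joint would pass 70% of its speed; a pose out of reach is approached as far as the arm can. A call with a gripper value outside its range is refused whole. The fingers move at their own pace and stop on an object; "newtons" is the grip in N (left out, the last holds). Time passes only in rows, so rows that repeat a pose let the fingers close. It gives the time, the measured TCP pose, the force, the opening and the grip force at its end, in the units of the state.
- arm.get_obs(): the state, without advancing time (a new reading comes with each control period).
- imaging.camera(name): name is "side" or "top"; returns the picture (384x512x3 uint8, red, green, blue); there is no depth.
- imaging.get_calibration(name): a dict with "fx", "fy", "cx", "cy" (pixels), "k1" (the pictures are not rectified: a ray, as slopes to the right and down, at radius r is drawn at 1 + k1 r^2 times it, then the intrinsics apply), "rvec" (rotation vector, rad) and "tvec" (3), from world to camera coordinates, as OpenCV has them. Camera axes: x right, y down, z forward; pixel columns grow to the right and rows downward; lengths in m; the calibration is good to about 2 mm. A picture is of the moment at which its call begins. get_calibration takes no time and is no camera call.
- arm.job_done(): hands the job in; it is judged then, once.
The state is a dict: "time_s": time; "q": joint angles; "dq": joint speeds; "joint_efforts": joint torques, N m; "ee_pos": TCP position; "tcp_rot": TCP orientation; "force": force on the tool from outside, world axes, zero at the start; "ft_torque": the same for the moment, N m; "width": opening from 0.0 (shut) to 1.0 (fully open); "grip_force": force on a finger pad.
Only numpy, scipy, OpenCV 4.12 (cv2) and the standard library are available. Lean on these libraries where they do the work, as an engineer would, in place of code of your own. Each camera call takes 0.05 s, during which the arm holds its last target. There are 200 camera calls.

TASK

Swing the clamp lever of the vial carousel round anticlockwise until it drops into the notch marked green, then take the freed vial rack by its blue handle and lift it straight up out of its bay. Finish while holding it in the gripper: a good hand's breadth (about 9 cm) above where it sat, still and level, with all its vials in their holes, the lever left in the green notch and nothing but the gripper carrying the rack. Do not tip the rack on the way, and leave the bottle, beaker, cap bin and crimper beside the carousel where they are.

Things in the scene. Friction and masses are not known exactly. Their poses are not given: they have to be found in the camera images.
- carousel: Vial carousel: fixed round drum 390 mm across, flat black deck 150 mm above the bench, a few fixed vials in it (caps at 167 mm). Origin: centre of its underside; z is the drum's axis and the lever's pivot. x points to the bay that holds the rack: a sector pocket 34 mm deep, 2 to 3 mm clear round the rack.
- lever (a joint): Steel clamp lever, rad, growing anticlockwise seen from above. 0 = arm straight away from the rack, tongue over the rack's edge; starts in the red band (0 to 0.5). 1.2 = sprung ball in the notch at the green mark (holds within 0.05); stop at 1.32. Up to 0.8 the tongue blocks the rack; it is clear from 1.07. Friction 1 to 2 N at the knob, the notch up to 6 N; stays where left.
- knob (a point): Grip centre of the lever's upright black knob, 20 mm across, standing 168 to 212 mm above the bench (arm's top at 168); this point is 196 mm above the bench and 103 mm from the carousel's axis, in the direction of the carousel's x axis turned by pi + lever value. Its x axis points from knob to pivot.
- rack_grip (a point): Centre of the rack's blue handle bar: 14 mm thick (own x), 158 long (y), 20 high (z), posts at y = +/-72 mm. Rack: loose sector, 9 holes, 100 mm radially, 200 wide, about 0.5 kg, balanced within 5 mm of the bar's centre. Seated: axes as the carousel's, 131 mm out along its x, 216 mm above the bench. Underside 100 mm below, vial caps 49 mm below this point.
- vial0_mid (a point): Centre of a loose 22.5 mm by 46 mm glass crimp vial standing upright in a hole of the rack, 72 mm below the handle's centre (rack x 20 mm, y -61 mm from it); z up the vial.
- vial1_mid (a point): Centre of a loose 22.5 mm by 46 mm glass crimp vial standing upright in a hole of the rack, 72 mm below the handle's centre (rack x 29 mm, y 31 mm from it); z up the vial.
- vial2_mid (a point): Centre of a loose 22.5 mm by 46 mm glass crimp vial standing upright in a hole of the rack, 72 mm below the handle's centre (rack x -10 mm, y -16 mm from it); z up the vial.
- vial3_mid (a point): Centre of a loose 22.5 mm by 46 mm glass crimp vial standing upright in a hole of the rack, 72 mm below the handle's centre (rack x -18 mm, y 47 mm from it); z up the vial.
- vial4_mid (a point): Centre of a loose 22.5 mm by 46 mm glass crimp vial standing upright in a hole of the rack, 72 mm below the handle's centre (rack x 32 mm, y 0 mm from it); z up the vial.
- bottle: Amber reagent bottle with blue cap, 68 mm across, 145 mm tall, to be left alone; origin under its centre.
- beaker: Glass beaker, 72 mm across, 85 mm tall, to be left alone; origin under its centre.
- capbin: Open blue bin of crimp caps, 120 by 85 by 45 mm, to be left alone; origin under its centre.
- crimper: Hand crimper with red handles lying on the bench, about 240 mm long (x), 35 mm high, to be left alone; origin near its middle, on the bench.

How it is judged:
By the outcome, as a careful person would: the job done as asked, in the order asked, and still so for the second after the job is handed in, while the arm keeps its last pose, push and grip.
It also fails if it takes over 48 s, if anything falls off the work surface, if the arm or the gripper's body presses on something with over 40 N, if the wrist force passes 120 N, or if a joint passes its speed limit or range.

## Working session

There is one attempt and no reset: what is moved stays moved. The work goes in short steps, Python scripts to look and compute and a tool call to move; the robot and the scene stay as the last step left them, time stands still between calls to the robot, and variables do not carry over. Pictures are saved under pics/ and viewed, at most 13 in all, crops included, and the job is handed in when it is done.

Besides the shell and the picture viewer there is one more tool, called after "Request:" as name(argument=value, ...) on one line, values as JSON. step_arm: Moves the arm, as the interface text tells. Its arguments: {"type":"object","properties":{"motion":{"type":"array","items":{"type":"object","properties":{"dp":{"type":"array","items":{"type":"number"}},"turn":{"type":"number"},"fingers":{"type":"number"}}}},"newtons":{"type":"number"}},"required":["motion"]}

```bash
mkdir -p pics; cat > h.py <<'E'
import numpy as np, cv2
from rig import arm, imaging
def shot(n,f,crop=None,s=1):
    im=imaging.camera(n)[:,:,::-1]
    if crop: x0,y0,x1,y1=crop; im=im[y0:y1,x0:x1]
    cv2.imwrite('pics/'+f,cv2.resize(im,None,fx=s,fy=s,interpolation=cv2.INTER_CUBIC))
def ray(n,uv):
    c=imaging.get_calibration(n); R=cv2.Rodrigues(np.array(c['rvec'],float))[0]; t=np.array(c['tvec'],float).ravel()
    d=np.array([(uv[0]-c['cx'])/c['fx'],(uv[1]-c['cy'])/c['fy']]); p=d.copy()
    for _ in range(30): p=d/(1+c['k1']*(p@p))
    return -R.T@t, R.T@np.r_[p,1]
def atz(n,uv,z):
    o,d=ray(n,uv); return o+d*(z-o[2])/d[2]
def proj(n,P):
    c=imaging.get_calibration(n); R=cv2.Rodrigues(np.array(c['rvec'],float))[0]
    p=R@np.array(P)+np.array(c['tvec'],float).ravel(); p=p[:2]/p[2]; p=p*(1+c['k1']*(p@p))
    return np.array([p[0]*c['fx']+c['cx'],p[1]*c['fy']+c['cy']])
E
python3 - <<'E'
from h import *
shot('top','t0.png',None,1.5); shot('side','s0.png',None,1.5)
print(arm.get_obs()); print(imaging.get_calibration('top'),imaging.get_calibration('side'))
E
```

```text
{'time_s': 0.1, 'q': array([-1.22058279e+00,  4.80774587e-01,  1.59678026e+00,  3.10132674e-05,
        1.06509986e+00, -4.65926015e-02]), 'dq': array([ 1.44541304e-03, -9.35978813e-05, -1.51765528e-03, -7.32513579e-04,
        2.33506812e-03,  3.20115789e-04]), 'joint_efforts': array([ 3.71554434e-04, -9.52258730e+01, -4.31041324e+01, -1.61804257e-05,
        5.20382513e-03,  5.06091681e-05]), 'ee_pos': array([ 0.25112114, -0.59915135,  0.23074443]), 'tcp_rot': array([-3.14053302e+00, -7.65519626e-05,  3.96791064e-01]), 'force': array([0.43343973, 0.4942486 , 0.44639786]), 'ft_torque': array([ 0.0282719 , -0.03515206,  0.04468098]), 'grip_force': 0.0, 'width': 0.9987037391811048}
{'fx': 465.50499319652505, 'fy': 465.50499319652505, 'cx': 253.38021595744053, 'cy': 188.34012264778224, 'k1': 0.053695576330099554, 'rvec': array([ 2.18698503, -2.15127293,  0.07555688]), 'tvec': array([0.00295638, 0.51374366, 1.35610802])} {'fx': 396.58275575540165, 'fy': 396.58275575540165, 'cx': 252.22099372923805, 'cy': 196.3067289544904, 'k1': -0.0020063025991885887, 'rvec': array([ 1.04908096, -2.27585567,  1.18818598]), 'tvec': array([0.35314298, 0.35819614, 0.85089793])}
```

View pics/t0.png

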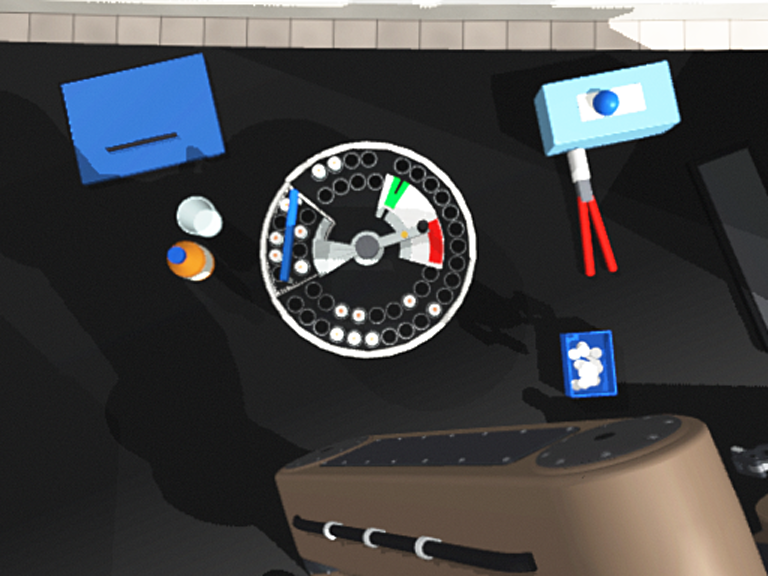

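View pics/s0.png

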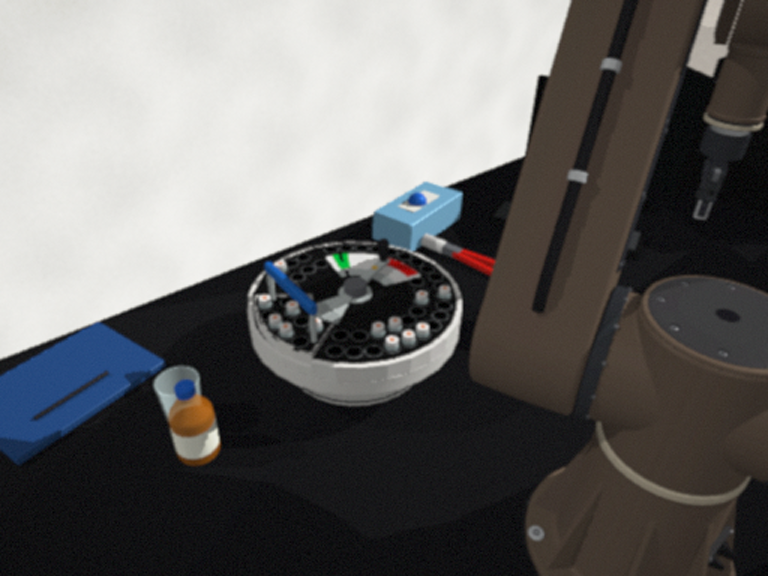

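The top view shows the lever hub at about (367,247), the black knob at (423,227), the blue handle running from (294,191) to (285,279), and the green mark at (398,190), all in the 1.5x picture. I'll enlarge it for exact pixels.

```bash
python3 - <<'E'
from h import *
shot('top','t1.png',(165,85,325,245),3.75)
E
```

```text
(no output)
```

View pics/t1.png

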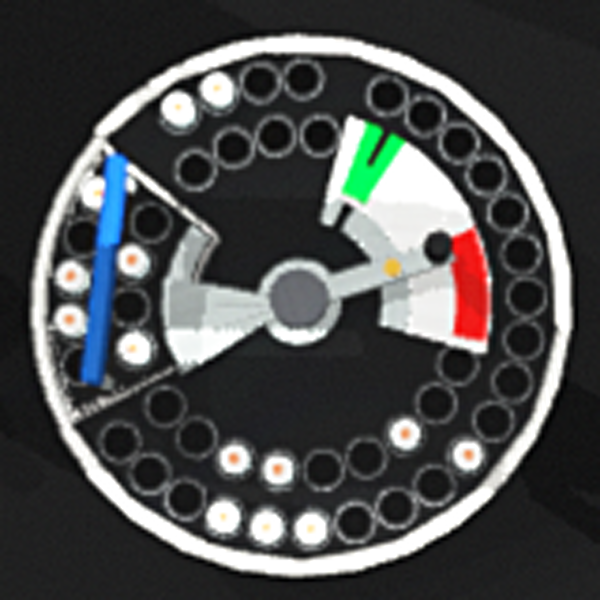

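The crop (3.75x, offset 165,85) shows the rim centred near (301,306), the knob top at (438,246), and the bar ends at about (117,157) and (93,382).

```bash
cat >> h.py <<'E'
def cr(x,y): return (165+x/3.75-.37, 85+y/3.75-.37)
E
python3 - <<'E'
from h import *
rim=[atz('top',cr(*p),.15) for p in [(30,306),(572,306),(301,36),(301,577)]]
C=(rim[0]+rim[1])/2; C2=(rim[2]+rim[3])/2; print('C',C,C2, np.linalg.norm(rim[0]-rim[1]))
K=atz('top',cr(438,246),.212); print('K',K)
e1=atz('top',cr(117,157),.226);e2=atz('top',cr(93,382),.226); H=(e1+e2)/2
print('H',H,np.linalg.norm(e1-e2))
C=np.array([C[0],C2[1],0]) if 0 else (C+C2)/2
hub=atz('top',cr(299,296),.175);print('hub',hub)
d=e1-e2
print('bar dir',np.arctan2(-d[0],d[1]), 'C->H',np.linalg.norm((H-C)[:2]),np.arctan2((H-C)[1],(H-C)[0]))
k=K-C; print('knob r',np.hypot(k[0],k[1]),'ang',np.arctan2(k[1],k[0]))
# green slot, dark line in the green at deck height
g=atz('top',cr(378,148),.155)-C; print('green',np.arctan2(g[1],g[0]))
E
```

```text
C [0.56198316 0.03348044 0.15      ] [0.56411449 0.03309084 0.15      ] 0.38946911679179297
K [ 0.59650239 -0.0622097   0.212     ]
H [0.57509847 0.16342065 0.226     ] 0.15440033072664333
hub [0.56579314 0.03370678 0.175     ]
bar dir -1.6487539603884005 C->H 0.13069168168649484 1.4784662323190838
knob r 0.10118547596853414 ang -1.2338398415879939
green -0.4411494577908832
```

Request:
step_arm(motion=[{"dp": [1,-0.7,-0.6],"turn": -1.4,"fingers": 1},{"dp": [2,-1.4,-0.6],"turn": -2.8,"fingers": 1},{"dp": [2.8,-1.9,-0.6],"turn": -4.2,"fingers": 1},{"dp": [3.6,-2.5,-0.6],"turn": -5.6,"fingers": 1},{"dp": [4.4,-3,-0.6],"turn": -7,"fingers": 1},{"dp": [5.2,-3.6,-0.6],"turn": -8.4,"fingers": 1},{"dp": [6,-4.1,-0.6],"turn": -9.8,"fingers": 1},{"dp": [6.8,-4.7,-0.6],"turn": -11.2,"fingers": 1}])

```text
time_s: 0.95
ee_pos: [0.465, -0.2656, 0.2614]
tcp_rot: [3.141, 0.0, 1.576]
force: [1.1, -1.3, -0.2]
width: 0.999
grip_force: 0.0
```

```bash
cat >> h.py <<'E'
from scipy.spatial.transform import Rotation as Ro
def go(p,yaw=None,pr=True):
    o=arm.get_obs(); R=Ro.from_euler('xyz',o['tcp_rot']).as_matrix()
    d=R.T@(np.array(p)-o['ee_pos'])/.05
    t=0 if yaw is None else -np.degrees((yaw-o['tcp_rot'][2]+np.pi)%(2*np.pi)-np.pi)/6
    print('t',o['time_s'],'pos',o['ee_pos'].round(4),'rot',o['tcp_rot'].round(4),'F',o['force'].round(1),'w',round(o['width'],3),'g',round(o['grip_force'],1),'q6',o['q'][5].round(2))
    print('dp',d.round(2),'turn',round(t,2))
E
python3 -c "
from h import *
go([.597,-.063,.26],1.908)"
```

```text
t 0.95 pos [ 0.465  -0.2656  0.2614] rot [3.1414e+00 1.0000e-04 1.5756e+00] F [ 1.1 -1.3 -0.2] w 0.999 g 0.0 q6 -0.58
dp [4.04 2.66 0.03] turn -3.17
```

Request:
step_arm(motion=[{"dp": [0.8,0.5,0],"turn": -0.8,"fingers": 1},{"dp": [1.6,1.05,0],"turn": -1.6,"fingers": 1},{"dp": [2.4,1.6,0],"turn": -2.4,"fingers": 1},{"dp": [3.2,2.1,0],"turn": -3.1,"fingers": 1},{"dp": [4.0,2.6,0],"turn": -3.1,"fingers": 1},{"dp": [4.0,2.6,0],"turn": -3.1,"fingers": 1}])

```text
time_s: 1.55
ee_pos: [0.5967, -0.063, 0.261]
tcp_rot: [3.14, -0.001, 1.898]
force: [1.1, -1.0, 0.0]
width: 1.001
grip_force: 0.0
```

```bash
python3 -c "
from h import *
go([.597,-.063,.177],1.908)
shot('side','s1.png',(150,120,310,240),4)
"
```

```text
t 1.55 pos [ 0.5967 -0.063   0.261 ] rot [ 3.1404e+00 -8.0000e-04  1.8983e+00] F [ 1.1 -1.   0. ] w 1.001 g 0.0 q6 -0.48
dp [-0.    0.    1.68] turn -0.09
```

View pics/s1.png

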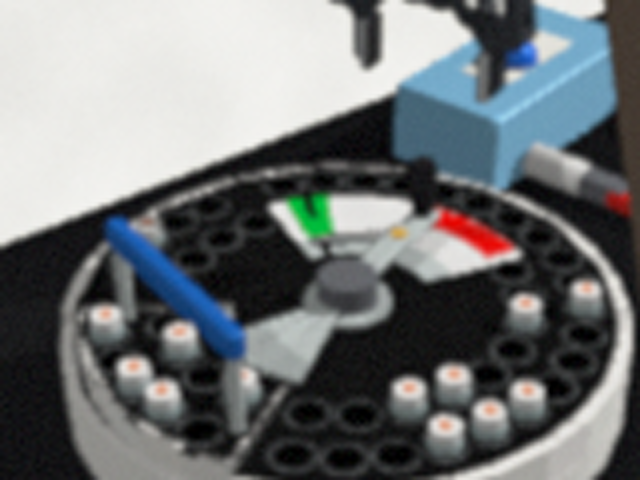

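The side view shows the open fingers (tips at 368,60 and 487,95) straddling above the knob (424,165), and the lever at the edge of the red band. I'll lower and close.

Request:
step_arm(motion=[{"dp": [0,0,0.8],"turn": 0,"fingers": 1},{"dp": [0,0,1.6],"turn": 0,"fingers": 1},{"dp": [0,0,1.65],"turn": 0,"fingers": 0.6},{"dp": [0,0,1.65],"turn": 0,"fingers": 0.1},{"dp": [0,0,1.65],"turn": 0,"fingers": 0.1},{"dp": [0,0,1.65],"turn": 0,"fingers": 0.1},{"dp": [0,0,1.65],"turn": 0,"fingers": 0.1},{"dp": [0,0,1.65],"turn": 0,"fingers": 0.1}], newtons=40)

```text
time_s: 2.4
ee_pos: [0.5957, -0.068, 0.1808]
tcp_rot: [3.139, 0.002, 1.894]
force: [-0.6, -2.3, 11.0]
width: 0.221
grip_force: 38.7
```

```bash
python3 - <<'E'
from h import *
o=arm.get_obs();p=o['ee_pos'];y=o['tcp_rot'][2]
C=np.array([.563,.0333]);v=p[:2]-C;f=np.arctan2(v[1],v[0]);print('r',np.hypot(*v),'phi',f)
R=Ro.from_euler('xyz',o['tcp_rot']).as_matrix()
r=np.hypot(*v)
for a in np.linspace(f,-.457,7)[1:]:
    r2=r+(.103-r)*(a-f)/(-.457-f)
    q=np.r_[C+r2*np.array([np.cos(a),np.sin(a)]),p[2]]
    print((R.T@(q-p)/.05).round(2), round(-np.degrees(a-f)/6,2))
go(p)
E
```

```text
r 0.106447914251946 phi -1.2586826375228026
[0.03 0.28 0.  ] -1.28
[0.09 0.56 0.  ] -2.55
[0.19 0.82 0.  ] -3.83
[0.32 1.06 0.  ] -5.1
[0.49 1.29 0.  ] -6.38
[0.68 1.49 0.  ] -7.66
t 2.4 pos [ 0.5957 -0.068   0.1808] rot [3.1386e+00 1.8000e-03 1.8942e+00] F [-0.6 -2.3 11. ] w 0.221 g 38.7 q6 -0.49
dp [0. 0. 0.] turn 0
```

Request:
step_arm(motion=[{"dp": [0,0,0],"turn": 0,"fingers": 0.1}])

```text
time_s: 2.5
ee_pos: [0.5957, -0.068, 0.1808]
tcp_rot: [3.139, 0.002, 1.894]
force: [0.1, -1.3, 10.8]
width: 0.221
grip_force: 38.7
```

```bash
python3 - <<'E'
from h import *
print(arm.get_obs())
shot('side','s2.png',(190,90,310,180),5); 
E
```

```text
{'time_s': 2.5, 'q': array([-1.64053176e-01,  4.62917791e-01,  1.76988940e+00, -3.28599535e-04,
        9.05205615e-01, -4.87317216e-01]), 'dq': array([-0.00151285, -0.00110663,  0.0023728 ,  0.00079481, -0.00095256,
        0.00041692]), 'joint_efforts': array([ 1.20125044e+00, -8.21782422e+01, -3.45540011e+01,  4.44998397e-01,
        4.00387554e-02, -7.60837505e-02]), 'ee_pos': array([ 0.59572733, -0.06800228,  0.18084507]), 'tcp_rot': array([3.13855091e+00, 1.90529003e-03, 1.89425992e+00]), 'force': array([ 0.10949967, -1.32410736, 10.81431557]), 'ft_torque': array([-0.27577452,  0.0282281 , -0.10158151]), 'grip_force': 38.67120802402496, 'width': 0.2213484138574501}
```

View pics/s2.png

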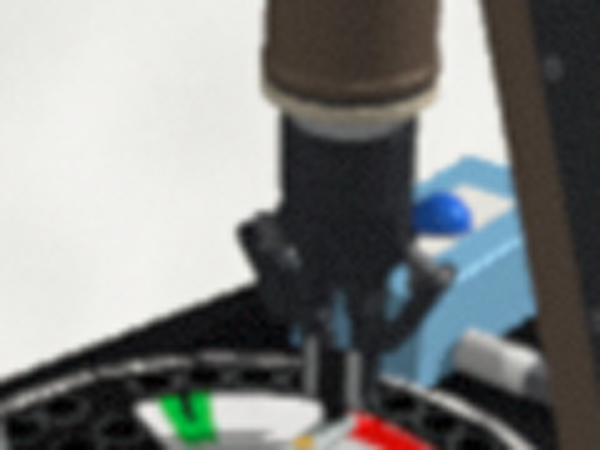

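The side view shows both fingers closed around the knob (330,380), with the lever unmoved. Next is the arc.

```bash
python3 - <<'E'
from h import *
p=np.array([.5967,-.063,.18]);C=np.array([.563,.0333]);v=p[:2]-C;f=np.arctan2(v[1],v[0]);r=np.hypot(*v);print(r,f)
R=Ro.from_euler('xyz',[np.pi,0,1.898]).as_matrix()
for a in np.linspace(f,-.457,9)[1:]:
    q=np.r_[C+.1025*np.array([np.cos(a),np.sin(a)]),p[2]]
    print((R.T@(q-p)/.05).round(2), round(-np.degrees(a-f)/6,2))
E
```

```text
0.10202636914053152 -1.2341677630166283
[0.  0.2 0. ] -0.93
[0.03 0.4  0.  ] -1.86
[0.08 0.59 0.  ] -2.78
[0.15 0.78 0.  ] -3.71
[0.24 0.95 0.  ] -4.64
[0.34 1.13 0.  ] -5.57
[0.46 1.28 0.  ] -6.49
[0.59 1.43 0.  ] -7.42
```

Request:
step_arm(motion=[{"dp": [0,0.2,-0.03],"turn": -0.9,"fingers": 0.1},{"dp": [0.03,0.4,-0.03],"turn": -1.9,"fingers": 0.1},{"dp": [0.08,0.6,-0.03],"turn": -2.8,"fingers": 0.1},{"dp": [0.15,0.78,-0.03],"turn": -3.7,"fingers": 0.1},{"dp": [0.24,0.95,-0.03],"turn": -4.6,"fingers": 0.1},{"dp": [0.34,1.13,-0.03],"turn": -5.6,"fingers": 0.1},{"dp": [0.46,1.28,-0.03],"turn": -6.5,"fingers": 0.1},{"dp": [0.59,1.43,-0.03],"turn": -7.4,"fingers": 0.1}])

```text
time_s: 3.35
ee_pos: [0.6572, -0.0193, 0.1813]
tcp_rot: [3.141, 0.009, 2.673]
force: [26.5, -17.4, -23.4]
width: 0.22
grip_force: 39.8
```

Request:
step_arm(motion=[{"dp": [0,0,0],"turn": 0,"fingers": 0.1},{"dp": [0,0,0],"turn": 0,"fingers": 0.1}])

```text
time_s: 3.55
ee_pos: [0.6577, -0.0186, 0.1813]
tcp_rot: [3.14, 0.01, 2.67]
force: [28.5, -15.3, -22.6]
width: 0.218
grip_force: 40.2
```

```bash
python3 - <<'E'
from h import *
o=arm.get_obs();v=o['ee_pos'][:2]-[.563,.0333];f=np.arctan2(v[1],v[0]);print('r',np.hypot(*v),'lever',f+np.pi-1.485)
go(o['ee_pos'])
E
```

```text
r 0.10794372623481313 lever 1.155139739754307
t 3.55 pos [ 0.6577 -0.0186  0.1813] rot [3.1397 0.0095 2.6698] F [ 28.5 -15.3 -22.6] w 0.218 g 40.2 q6 -1.17
dp [0. 0. 0.] turn 0
```

Request:
step_arm(motion=[{"dp": [0,0,0],"turn": 0,"fingers": 0.6},{"dp": [0,0,0],"turn": 0,"fingers": 1},{"dp": [0,0,0],"turn": 0,"fingers": 1},{"dp": [0,0,-0.9],"turn": 0,"fingers": 1},{"dp": [0,0,-1.8],"turn": 0,"fingers": 1},{"dp": [1,0,-1.8],"turn": 0,"fingers": 1},{"dp": [2,0,-1.8],"turn": 0,"fingers": 1},{"dp": [2.6,0,-1.8],"turn": 0,"fingers": 1}])

```text
time_s: 4.35
ee_pos: [0.5339, 0.0434, 0.2708]
tcp_rot: [3.142, -0.001, 2.669]
force: [-0.1, -0.0, 0.1]
width: 1.001
grip_force: 0.0
```

```bash
python3 - <<'E'
from h import *
go([.576,.163,.30],3.06)
shot('side','s3.png',(150,120,310,240),4)
shot('top','t2.png',(165,85,325,245),3.75)
E
```

```text
t 4.35 pos [0.5339 0.0434 0.2708] rot [ 3.1416e+00 -7.0000e-04  2.6694e+00] F [-0.1 -0.   0.1] w 1.001 g 0.0 q6 -1.07
dp [ 0.34  2.51 -0.58] turn -3.73
```

View pics/s3.png

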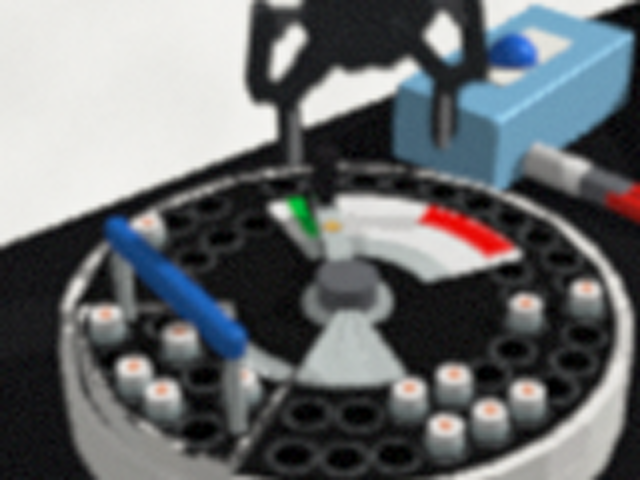

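View pics/t2.png

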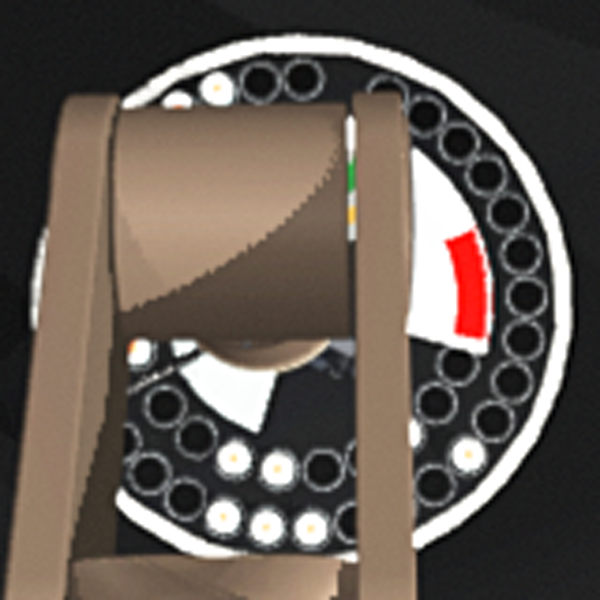

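The side view has the lever at the green mark: knob at about (322,175), yellow dot at (332,228), green just left of the arm. The top view is blocked by the arm. I'll check the angle by projection.

```bash
python3 - <<'E'
from h import *
C=np.array([.563,.0333])
pr=lambda P:((proj('side',P)-[150,120]+.5)*4).round(1)
print('pivot',pr([*C,.175]),'bar ends',[pr([*(C+.131*np.array([np.cos(1.485),np.sin(1.485)])+s*.079*np.array([-np.sin(1.485),np.cos(1.485)])),.216]) for s in(1,-1)])
for l in [.42,1.1,1.15,1.2,1.25]:
    a=1.485+np.pi+l
    print(l,[pr([*(C+r*np.array([np.cos(a),np.sin(a)])),z]) for r,z in((.103,.19),(.066,.168))])
im=cv2.imread('pics/s3.png')
for y in (165,175,185):
    g=im[y,290:360].max(1); print(y,g[::3])
E
```

```text
pivot [354.2 272.9] bar ends [array([246.5, 347.9]), array([120.5, 229. ])]
0.42 [array([429.1, 186.9]), array([402.8, 236.5])]
1.1 [array([335.6, 176.6]), array([342.2, 229.6])]
1.15 [array([328.6, 177.2]), array([337.6, 229.9])]
1.2 [array([321.6, 177.9]), array([333. , 230.5])]
1.25 [array([314.6, 178.8]), array([328.5, 231.1])]
165 [ 86  97 104  95  79  69  60  46  30  23  22  21  21  23  28  49  78  96
  99  85  69  63  61  63]
175 [64 57 53 51 49 49 46 36 24 21 21 23 23 24 20 26 34 39 43 47 48 41 32 28]
185 [11 12 31 54 62 59 49 36 27 27 26 23 19 21 27 34 40 48 46 45 46 36 28 25]
```

The lever reads about 1.145, just short of the notch. I'll re-grip and nudge it on.

Request:
step_arm(motion=[{"dp": [-0.9,0,0],"turn": 0,"fingers": 1},{"dp": [-1.8,0,0],"turn": 0,"fingers": 1},{"dp": [-2.75,0,0],"turn": 0,"fingers": 1},{"dp": [-2.75,0,0.8],"turn": 0,"fingers": 1},{"dp": [-2.75,0,1.65],"turn": 0,"fingers": 0.8},{"dp": [-2.75,0,1.75],"turn": 0,"fingers": 0.3},{"dp": [-2.75,0,1.75],"turn": 0,"fingers": 0.1},{"dp": [-2.75,0,1.75],"turn": 0,"fingers": 0.1}], newtons=25)

```text
time_s: 5.25
ee_pos: [0.6606, -0.0203, 0.1849]
tcp_rot: [3.141, 0.002, 2.669]
force: [0.6, -0.0, -0.2]
width: 0.33
grip_force: 0.0
```

Request:
step_arm(motion=[{"dp": [0,0,0],"turn": 0,"fingers": 0.1},{"dp": [0,0,0],"turn": 0,"fingers": 0.1},{"dp": [0,0,0],"turn": 0,"fingers": 0.1},{"dp": [0,0,0],"turn": 0,"fingers": 0.1}])

```text
time_s: 5.65
ee_pos: [0.6609, -0.0203, 0.1853]
tcp_rot: [3.14, 0.004, 2.669]
force: [-0.9, 0.1, 7.9]
width: 0.229
grip_force: 26.1
```

Request:
step_arm(motion=[{"dp": [0,0.07,0],"turn": -0.2,"fingers": 0.1},{"dp": [0,0.07,0],"turn": -0.2,"fingers": 0.1},{"dp": [0,0.07,0],"turn": -0.2,"fingers": 0.1}])

```text
time_s: 5.95
ee_pos: [0.6627, -0.017, 0.1853]
tcp_rot: [3.14, 0.004, 2.691]
force: [1.0, 0.6, 7.7]
width: 0.223
grip_force: 26.1
```

Request:
step_arm(motion=[{"dp": [0,0.04,0],"turn": -0.2,"fingers": 0.1},{"dp": [0,0.04,0],"turn": -0.2,"fingers": 0.1}])

```text
time_s: 6.15
ee_pos: [0.6636, -0.0153, 0.1853]
tcp_rot: [3.14, 0.004, 2.712]
force: [0.8, 0.0, 8.3]
width: 0.217
grip_force: 26.1
```

Request:
step_arm(motion=[{"dp": [0,0.04,0],"turn": -0.2,"fingers": 0.1},{"dp": [0,0.04,0],"turn": -0.2,"fingers": 0.1}])

```text
time_s: 6.35
ee_pos: [0.6645, -0.0134, 0.1853]
tcp_rot: [3.14, 0.004, 2.733]
force: [2.1, 0.9, 6.9]
width: 0.224
grip_force: 26.0
```

Request:
step_arm(motion=[{"dp": [0,0.04,0],"turn": -0.2,"fingers": 0.1},{"dp": [0,0.04,0],"turn": -0.2,"fingers": 0.1}])

```text
time_s: 6.55
ee_pos: [0.6653, -0.0119, 0.1853]
tcp_rot: [3.141, 0.004, 2.754]
force: [1.4, -2.3, 7.9]
width: 0.224
grip_force: 26.1
```

The tangential force went from pulling forward to resisting, so the ball has dropped into the notch about here. I'll release and look.

Request:
step_arm(motion=[{"dp": [0,0,0],"turn": 0,"fingers": 0.5},{"dp": [0,0,0],"turn": 0,"fingers": 1},{"dp": [0,0,0],"turn": 0,"fingers": 1},{"dp": [0,0,-0.9],"turn": 0,"fingers": 1},{"dp": [0,0,-1.8],"turn": 0,"fingers": 1},{"dp": [0.7,0.3,-2.4],"turn": -0.8,"fingers": 1},{"dp": [1.5,0.6,-2.4],"turn": -1.6,"fingers": 1},{"dp": [2.2,1.0,-2.4],"turn": -2.4,"fingers": 1}])

```text
time_s: 7.35
ee_pos: [0.5796, 0.0767, 0.304]
tcp_rot: [3.141, 0.002, 3.007]
force: [-0.8, 0.7, -1.2]
width: 0.998
grip_force: 0.0
```

```bash
python3 - <<'E'
from h import *
go([.576,.163,.30],3.06)
shot('side','s4.png',(150,120,310,240),4)
E
```

```text
t 7.35 pos [0.5796 0.0767 0.304 ] rot [3.1412e+00 1.7000e-03 3.0067e+00] F [-0.8  0.7 -1.2] w 0.998 g 0.0 q6 -1.36
dp [0.3  1.7  0.08] turn -0.51
```

View pics/s4.png

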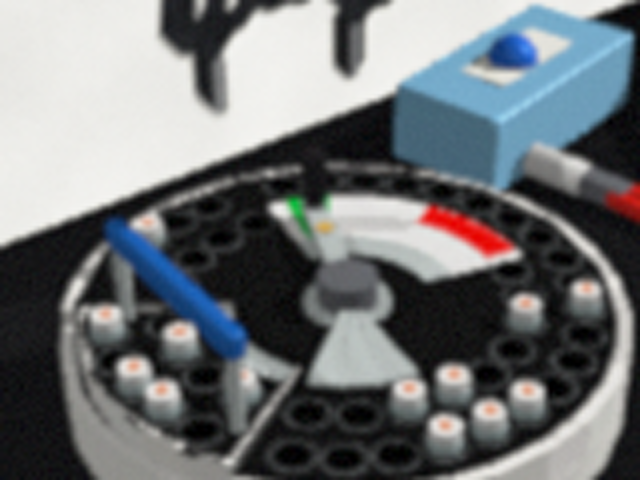

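The knob is now at (313,175) and the dot at (325,228), with green on both sides of the arm. That puts the lever at about 1.21, in the notch. The bar's side-view ends are at about (113,225) and (240,343).

```bash
python3 - <<'E'
from h import *
im=cv2.imread('pics/s4.png'); hsv=cv2.cvtColor(im,cv2.COLOR_BGR2HSV)
m=((hsv[...,0]>100)&(hsv[...,0]<125)&(hsv[...,1]>150)).astype(np.uint8); m[:,:95]=0;m[:,260:]=0;m[:205]=0
ys,xs=np.nonzero(m); print(xs.min(),xs.max(),ys.min(),ys.max()); 
uv=(150+xs.mean()/4-.37,120+ys.mean()/4-.37); print(xs.mean(),ys.mean())
o1,d1=ray('side',uv); o2,d2=ray('top',cr(105,269.5))
A=np.c_[d1,-d2]; s,_,_,_=np.linalg.lstsq(A,o2-o1,rcond=None)
print(o1+s[0]*d1,o2+s[1]*d2); print(atz('side',uv,.216),atz('top',cr(105,269.5),.226))
E
```

```text
102 254 207 432
177.859749915512 289.6331530922609
[0.57585879 0.16439209 0.21175342] [0.57686044 0.16558259 0.21208681]
[0.57059111 0.16763497 0.216     ] [0.57472066 0.16348667 0.226     ]
```

Request:
step_arm(motion=[{"dp": [0.15,0.9,0],"turn": -0.3,"fingers": 1},{"dp": [0.33,1.74,0],"turn": -0.53,"fingers": 1},{"dp": [0.33,1.74,0.6],"turn": -0.53,"fingers": 1},{"dp": [0.33,1.74,1.1],"turn": -0.53,"fingers": 1},{"dp": [0.33,1.74,1.1],"turn": -0.53,"fingers": 1}])

```text
time_s: 7.9
ee_pos: [0.5743, 0.1647, 0.2449]
tcp_rot: [-3.14, -0.005, 3.061]
force: [-1.4, 1.1, -0.4]
width: 1.002
grip_force: 0.0
```

```bash
python3 - <<'E'
from h import *
go([.5755,.1645,.197],3.062)
shot('side','s5.png',(150,90,310,240),4)
E
```

```text
t 7.9 pos [0.5743 0.1647 0.2449] rot [-3.14   -0.005   3.0605] F [-1.4  1.1 -0.4] w 1.002 g 0.0 q6 -1.26
dp [-0.03  0.    0.96] turn -0.01
```

View pics/s5.png

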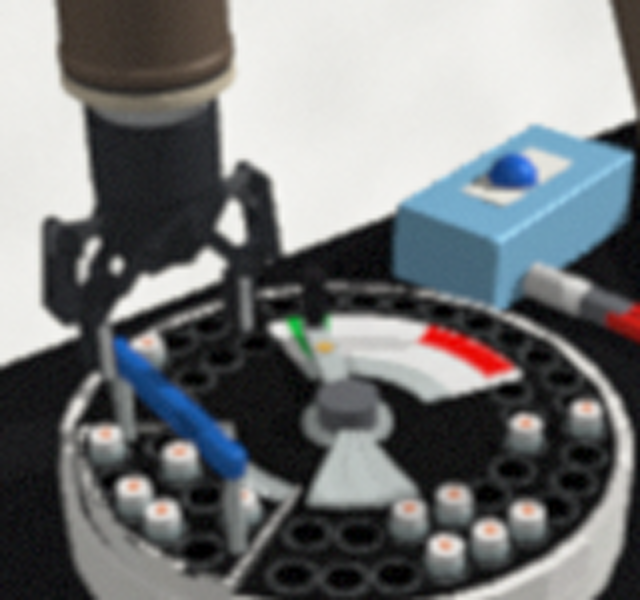

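The fingertips (107,355) and (247,325) straddle the bar, whose centre is at (178,409). I'll lower, close softly, then firm up.

Request:
step_arm(motion=[{"dp": [-0.02,0,0.5],"turn": 0,"fingers": 1},{"dp": [-0.02,0,0.96],"turn": 0,"fingers": 1},{"dp": [-0.02,0,0.96],"turn": 0,"fingers": 0.6},{"dp": [-0.02,0,0.96],"turn": 0,"fingers": 0.4},{"dp": [-0.02,0,0.96],"turn": 0,"fingers": 0.2},{"dp": [-0.02,0,0.96],"turn": 0,"fingers": 0},{"dp": [-0.02,0,0.96],"turn": 0,"fingers": 0},{"dp": [-0.02,0,0.96],"turn": 0,"fingers": 0}], newtons=25)

```text
time_s: 8.75
ee_pos: [0.5778, 0.1649, 0.2005]
tcp_rot: [3.141, 0.001, 3.06]
force: [0.5, 3.6, 3.5]
width: 0.161
grip_force: 27.5
```

Request:
step_arm(motion=[{"dp": [0,0,0],"turn": 0,"fingers": 0},{"dp": [0,0,0],"turn": 0,"fingers": 0},{"dp": [0,0,0],"turn": 0,"fingers": 0}], newtons=60)

```text
time_s: 9.05
ee_pos: [0.5778, 0.1651, 0.2006]
tcp_rot: [3.141, 0.001, 3.06]
force: [-0.3, 3.3, 6.0]
width: 0.152
grip_force: 59.4
```

```bash
python3 -c "
from h import *
o=arm.get_obs();go(o['ee_pos']);print(o['ft_torque'])"
```

```text
t 9.05 pos [0.5778 0.1651 0.2006] rot [3.1408e+00 1.3000e-03 3.0599e+00] F [-0.3  3.3  6. ] w 0.152 g 59.4 q6 -1.26
dp [0. 0. 0.] turn 0
[ 0.47483223  0.07585716 -0.03467587]
```

Request:
step_arm(motion=[{"dp": [0,0.02,0],"turn": 0,"fingers": 0},{"dp": [0,0.02,-0.08],"turn": 0,"fingers": 0},{"dp": [0,0.02,-0.16],"turn": 0,"fingers": 0},{"dp": [0,0.02,-0.24],"turn": 0,"fingers": 0},{"dp": [0,0.02,-0.32],"turn": 0,"fingers": 0},{"dp": [0,0.02,-0.4],"turn": 0,"fingers": 0},{"dp": [0,0.02,-0.4],"turn": 0,"fingers": 0}])

```text
time_s: 9.75
ee_pos: [0.5777, 0.1657, 0.2205]
tcp_rot: [3.141, 0.001, 3.06]
force: [0.3, -0.4, -6.3]
width: 0.15
grip_force: 58.6
```

```bash
python3 -c "
from h import *
o=arm.get_obs();go(o['ee_pos']);print(o['ft_torque'])
shot('side','s6.png',(150,90,310,240),4)"
```

```text
t 9.75 pos [0.5777 0.1657 0.2205] rot [3.1413e+00 9.0000e-04 3.0598e+00] F [ 0.3 -0.4 -6.3] w 0.15 g 58.6 q6 -1.26
dp [0. 0. 0.] turn 0
[ 0.01898677 -0.04706326 -0.02985325]
```

View pics/s6.png

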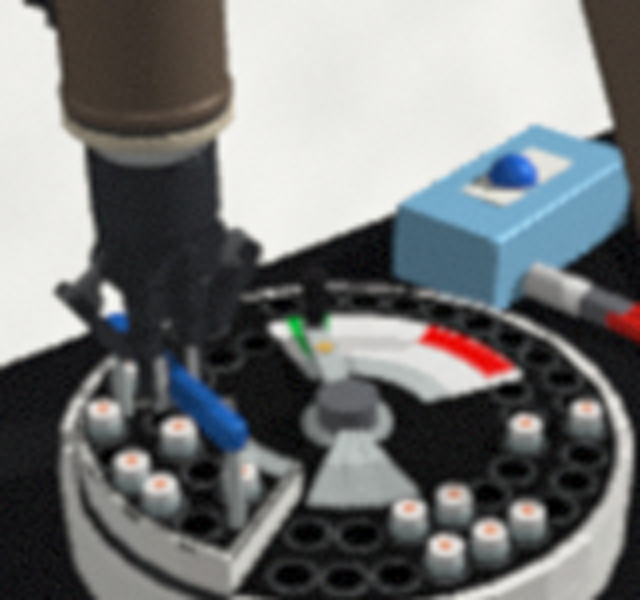

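The rack is rising level and free of the walls (bar end at 235,435), the vials are in place and the lever is still in the green. I'll continue to 90 mm.

Request:
step_arm(motion=[{"dp": [0,0,-0.2],"turn": 0,"fingers": 0},{"dp": [0,0,-0.4],"turn": 0,"fingers": 0},{"dp": [0,0,-0.6],"turn": 0,"fingers": 0},{"dp": [0,0,-0.8],"turn": 0,"fingers": 0},{"dp": [0,0,-1.0],"turn": 0,"fingers": 0},{"dp": [0,0,-1.2],"turn": 0,"fingers": 0},{"dp": [0,0,-1.32],"turn": 0,"fingers": 0},{"dp": [0,0,-1.4],"turn": 0,"fingers": 0}])

```text
time_s: 10.6
ee_pos: [0.5775, 0.1656, 0.2905]
tcp_rot: [3.141, 0.001, 3.06]
force: [0.0, 0.2, -5.6]
width: 0.151
grip_force: 58.9
```

Request:
step_arm(motion=[{"dp": [0,0,0],"turn": 0,"fingers": 0},{"dp": [0,0,0],"turn": 0,"fingers": 0},{"dp": [0,0,0],"turn": 0,"fingers": 0},{"dp": [0,0,0],"turn": 0,"fingers": 0},{"dp": [0,0,0],"turn": 0,"fingers": 0}])

```text
time_s: 11.1
ee_pos: [0.5773, 0.1656, 0.2895]
tcp_rot: [-3.141, -0.0, 3.06]
force: [0.9, -0.1, -6.0]
width: 0.152
grip_force: 58.9
```

```bash
python3 -c "
from h import *
o=arm.get_obs();go(o['ee_pos']);print(o['ft_torque'])
shot('side','s7.png',(150,70,310,220),4)"
```

```text
t 11.1 pos [0.5773 0.1656 0.2895] rot [-3.1414e+00 -4.0000e-04  3.0598e+00] F [ 0.9 -0.1 -6. ] w 0.152 g 58.9 q6 -1.26
dp [0. 0. 0.] turn 0
[ 0.0134754  -0.00102744 -0.02166832]
```

View pics/s7.png

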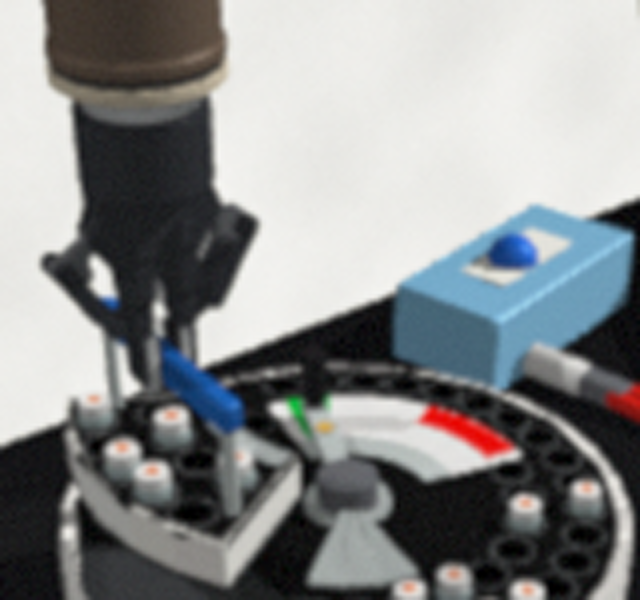

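The rack hangs level about 89 mm up, clear of the bay. All five vials are in it, and the lever (315,375) is in the green notch.

```bash
python3 -c "
from h import *
print(arm.job_done())"
```

```text
the job is handed in; nothing more can be done
None
```

The job is handed in: the lever is in the green notch (about 1.21 rad by image estimate, after a second nudge), and the gripper alone holds the rack level and still about 89 mm above its seat, with all five vials in their holes and the bottle, beaker, cap bin and crimper not touched.

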